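Index the mug on the masking stand and close its slotted screen

ROBOT

A 6-joint arm with a two-finger parallel gripper is mounted at the origin on the work surface. World frame = base frame: x ahead of the robot, y to its left, z up, the work surface at z = 0. Lengths are in mm, angles in rad, forces in N, time in s.
With the tool pointing down it reaches from about 350 to 1000 mm from the base axis. Payload 7.1 kg.
Tool frame: the origin (TCP) lies between the finger pads; the fingertips stand 17 mm ahead of it and the grasp point (between the pads) lies 2 mm behind it (tcp_to_tips is the distance from the TCP to the fingertips, in mm); z points along the fingers, y is the line along which they close (so a half turn about z gives the same grasp; the last joint's range is limited). The gripper opens to 85 mm and grips with 20 to 120 N. Pads are 22 mm wide; open, the fingers measure 114 mm over their backs; the gripper's body (76 mm by 85 mm) begins 54 mm behind the grasp point. The pads swing forward as they close: fully open they stand 13 mm farther back than shut.
Start: joints at [1.226, 0.423, 1.63, -0, 1.089, -0.019], TCP at [200.01, 592.116, 248.319] pointing down, gripper open.
Joint ranges: [-3, 3], [-0.9, 2.11], [0.09, 2.58], [-1.31, 4.45], [0.11, 2.69], [-2.54, 2.54]. Speed limits (rad/s): [2.39, 2.39, 3.01, 3.14, 3.14, 3.14].

INTERFACE

Orientations are given as a unit quaternion [w, x, y, z].
In Python, from bench import * gives the robot as it stands.
- The arm moves only by the tool jog_arm, never from a script. Its argument "rows" is a list of rows, each an object of numbers: "jaw": the finger opening in mm, from 0 to 85.4; "dx", "dy", "dz": the shift along the tool's x, y, z in mm; "wx", "wy", "wz": the turn, a rotation vector about the tool's x, y, z in degrees. A call has 1 to 8 rows; each row shifts and turns the commanded pose from where the row before left it, along the tool's axes as they then stand; what a row does not reach is not made up. A row lasts 1/10 s, in which the tool goes at most 50 mm and 8.59 degrees, less where a joint would pass 70% of its speed; a pose out of reach is approached as far as the arm can. A call with a gripper value outside its range is refused whole. The fingers move at their own pace and stop on an object; "force" is the grip in N (left out, the last holds). Time passes only in rows, so rows that do not move let the fingers close. It gives the time, the measured TCP pose, the force, the opening and the grip force at its end, in the units of the state.
- observe(): the state, without advancing time (a new reading comes with each control period).
- capture(name): name is "scene" or "top" or "wrist"; returns a dict with "pixels" (400x640x3 uint8, red, green, blue), "mtx" (3x3 intrinsics, pixels), "rvec" (rotation vector, rad) and "tvec" (3), from world to camera coordinates, as OpenCV has them. Camera axes: x right, y down, z forward; pixel columns grow to the right and rows downward; lengths in mm; the calibration is good to about 2 mm. The wrist camera is an equidistant fisheye: a pixel r from the principal point sees the ray r / f radians off the axis. A picture is of the moment at which its call begins. There is no depth.
- job_done(): hands the job in; it is judged then, once.
The state is a dict: "t": time; "joints": joint angles; "dq": joint speeds; "joint_efforts": joint torques, N m; "tool_pos": TCP position; "tcp_rot": TCP orientation; "ft_force": force on the tool from outside, world axes, zero at the start; "moment": the same for the moment, N m; "grip_width": finger opening in mm; "finger_force": force on a finger pad.
Only numpy, scipy, OpenCV 4.12 (cv2) and the standard library are available. Lean on these libraries where they do the work, as an engineer would, in place of code of your own. Each camera call takes 0.05 s, during which the arm holds its last target. There are 200 camera calls.

TASK

Fold the masking stand's slotted screen down, and turn the mug round on its pad until the notch in its foot drops over the pad's key, so that it sits level and fully down with its handle towards the screen. Then fold the screen back up fully, with the handle through its slot. The glaze chips easily: keep the mug standing on its pad, never jam, press or squeeze it hard, and leave the other things on the table alone.

Things in the scene. Friction and masses are not known exactly. Their poses are not given: they have to be found in the camera images.
- stand: Masking stand, fixed: steel base 200 x 180 x 20 mm with a slippery round pad, its surface 30 mm above the table, inside a low lip (inner radius 46.5, outer 52.5 mm, top 42 mm above the table). Origin: pad axis, at table height. -x points at the screen; y runs along the screen's hinge; z up.
- key (a point): Middle of the top of the pad's raised key: 11 mm wide, 6 mm high, 30 to 44 mm from the pad axis on the screen's side. Hidden under the mug.
- screen (a joint): Plywood screen hinged along its bottom edge, swinging away from the pad. 0 = upright (closed), 1.15 rad = folded down to its stop; stiff, stays where left. Panel 150 mm wide, 118 high, 8 thick; central slot (closed window) 32 mm wide, 8 to 98 mm above the hinge; on the top edge a central tab 36 mm wide (along the hinge), 10 thick, 42 tall.
- screen_hinge (a point): Middle of the screen's hinge line, 35 mm above the table, 68 mm from the pad axis; moves with nothing but the stand. Its axes turn with the screen: y along the hinge, z up the panel to the tab.
- screen_tab (a point): Point in the tab, 142 mm from the hinge up the panel, middle of its width and thickness (the tab spans 118 to 160 mm from the hinge). Can be pinched across its 36 mm width from above at any angle of the screen.
- mug: White mug on the pad, 78 mm high, 88 mm diameter (solid up to 33 mm), about 0.6 kg. Origin: middle of its foot; z up; -x to the handle. A 16 mm wide notch in the 7 mm foot ring lies under the handle. Elsewhere the foot rides tilted on the key; at the key it drops 6 mm and the key stops it turning (play 4 degrees). Seated: origin 30 mm above the table, axes as the stand's. 2.5 mm loose in the lip.
- mug_handle (a point): Centre of the handle's upright outer bar (14 mm thick, 20 mm tall straight part), 86 mm from the mug's axis, 46 mm above its foot. The handle stands 49 mm out from the mug's side, 19 to 73 mm above the foot.
- bowl: bystander: white bowl, 116 mm wide, 50 mm high; origin under its centre
- cup: bystander: white cup without handle, 74 mm wide, 75 mm high; origin under its centre
- vase: bystander: white vase, 90 mm wide, 140 mm high; origin under its centre
- sponge: bystander: yellow sponge block 90 x 60 x 30 mm; origin under its centre
- jar: bystander: amber glass jar, 64 mm wide, 85 mm high; origin under its centre
- dishes: bystander: stack of white flower-shaped dishes, 128 mm wide, 50 mm high; origin under its centre
- brush: bystander: flat brush with wooden handle, lying; origin under its middle
There are look-alikes about, which are no part of the job. Leave any purple or yellow look-alike of the mug alone.

How it is judged:
By the outcome, as a careful person would: the job done as asked, in the order asked, and still so for the second after the job is handed in, with the robot touching nothing.
It also fails if it takes over 64 s, if anything falls off the work surface, if the arm or the gripper's body presses on something with over 40 N, if the wrist force passes 120 N, or if a joint passes its speed limit or range.

## Working session

There is one attempt and no reset: what is moved stays moved. The work goes in short steps, Python scripts to look and compute and a tool call to move; the robot and the scene stay as the last step left them, time stands still between calls to the robot, and variables do not carry over. Pictures are saved under pics/ and viewed, at most 10 in all, crops included, and the job is handed in when it is done.

Besides the shell and the picture viewer there is one more tool, called as a command line: name --argument value ..., lists and objects as JSON in quotes. jog_arm: Moves the arm, as the interface text tells. Its arguments: {"type":"object","properties":{"rows":{"type":"array","items":{"type":"object","properties":{"jaw":{"type":"number"},"dx":{"type":"number"},"dy":{"type":"number"},"dz":{"type":"number"},"wx":{"type":"number"},"wy":{"type":"number"},"wz":{"type":"number"}}}},"force":{"type":"number"}},"required":["rows"]}

```bash
ls; mkdir -p pics; python3 - <<'E'
from bench import *
import cv2,numpy as np
ims=[]
for n in ["scene","top"]:
    c=capture(n); np.savez(f"{n}0.npz",**c)
    cv2.imwrite(f"pics/{n}0.png",c["pixels"][:,:,::-1])
    R=cv2.Rodrigues(np.array(c["rvec"]))[0]; print(n,(-R.T@np.array(c["tvec"]).ravel()).round(),R.round(2).tolist(),np.array(c["mtx"])[0,0])
s=observe();print(s)
E
```

```text
pics
scene [1246. 1161. 1051.] [[-0.85, 0.53, -0.01], [0.3, 0.47, -0.83], [-0.43, -0.7, -0.56]] 499.5179735696883
top [ 420.  -15. 1445.] [[0.03, -1.0, -0.01], [-0.99, -0.02, -0.1], [0.1, 0.02, -0.99]] 400.6842203768202
{'t': 0.1, 'joints': array([ 1.22602543e+00,  4.23817612e-01,  1.63062055e+00, -4.31984013e-05,
        1.08861953e+00, -1.89993705e-02]), 'dq': array([-2.26789922e-04, -4.85364717e-04, -2.00426285e-03,  1.12619561e-04,
       -6.45538833e-05,  1.50791201e-04]), 'joint_efforts': array([-7.02953494e-04, -5.58422971e+01, -2.82446301e+01, -4.11136853e-05,
        2.91729215e-03,  6.12478857e-05]), 'tool_pos': array([199.84675099, 591.67657786, 247.58746152]), 'tcp_rot': array([-1.13687190e-04,  1.62156504e-01,  9.86764780e-01, -7.23895916e-04]), 'ft_force': array([ 0.19208062,  0.14080795, -0.32361741]), 'moment': array([-0.01877243,  0.01384987, -0.03736261]), 'finger_force': 0.0, 'grip_width': 85.52754774052514}
```

View pics/scene0.png

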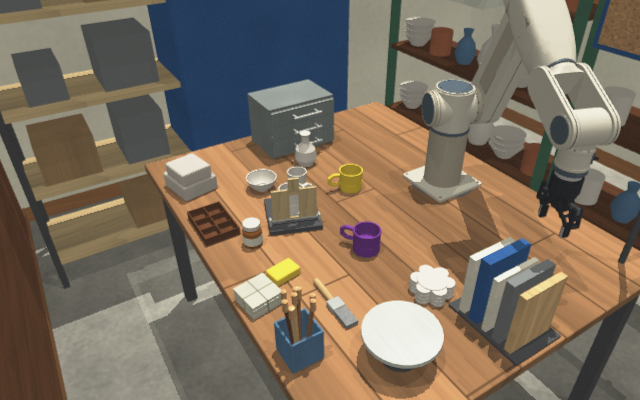

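View pics/top0.png

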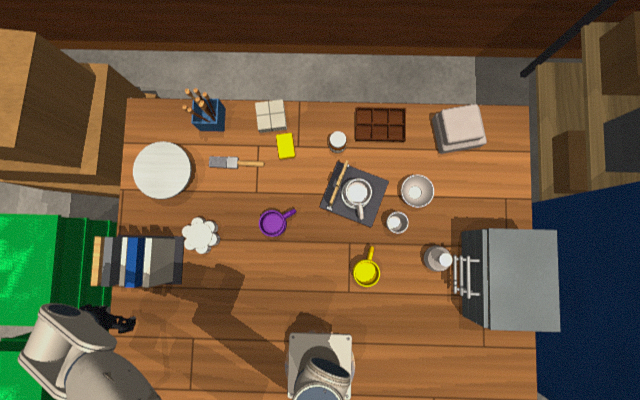

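Scene: the stand with its slotted plywood screen and white mug is at about (293,208). Top: stand at (355,193), screen at (340,182), white mug at (357,192), with its handle towards (361,212).
Candidates in the top view:
- White mug on the pad: (357,192). This one matches the description.
- Purple mug: (273,222).
- Yellow mug: (367,270).
- White cup: (397,222).
- White bowl: (417,190).

Next is a close crop to check the choice.

```bash
python3 - <<'E'
import cv2,numpy as np
t=cv2.imread("pics/top0.png")[150:235,310:400]; s=cv2.imread("pics/scene0.png")[165:240,250:340]
a=cv2.resize(t,None,fx=6,fy=6,interpolation=cv2.INTER_CUBIC); b=cv2.resize(s,(540*0+480,400),interpolation=cv2.INTER_CUBIC)
a=cv2.resize(a,(400,378))
b=cv2.resize(s,(400,333),interpolation=cv2.INTER_CUBIC)
o=np.zeros((378,800,3),np.uint8);o[:,:400]=a;o[:333,400:]=b
cv2.imwrite("pics/crop0.png",o)
E
```

```text
(no output)
```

View pics/crop0.png

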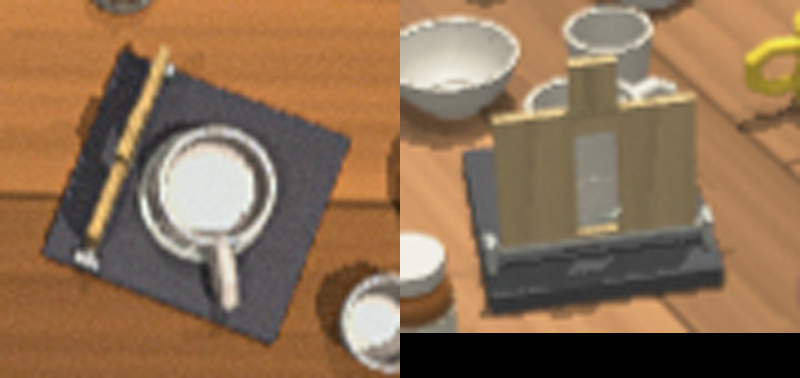

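The crop confirms the target: a white mug standing on the dark base, its handle (crop (228,275)) facing the robot. The upright plywood screen runs from (95,240) to (165,55), with its tab at (590,85) in the scene half.

```bash
cat > h.py <<'E'
import numpy as np,cv2
from scipy.spatial.transform import Rotation as Ro
def cam(c):
    R=Ro.from_rotvec(np.array(c["rvec"]).ravel()).as_matrix(); t=np.array(c["tvec"]).ravel(); return R,t,np.array(c["mtx"])
def ray(c,p,fish=False):
    R,t,K=cam(c); d=np.array([(p[0]-K[0,2])/K[0,0],(p[1]-K[1,2])/K[1,1],1.])
    if fish:
        r=np.hypot(d[0],d[1]); d=np.array([d[0]/r*np.sin(r),d[1]/r*np.sin(r),np.cos(r)]) if r>1e-9 else d
    return -R.T@t, R.T@d/np.linalg.norm(d)
def onz(c,p,z,fish=False):
    o,d=ray(c,p,fish); return o+d*(z-o[2])/d[2]
def proj(c,P,fish=False):
    R,t,K=cam(c); q=R@np.array(P,float)+t
    if fish:
        th=np.arctan2(np.hypot(q[0],q[1]),q[2]); r=np.hypot(q[0],q[1]); x,y=q[0]/r*th,q[1]/r*th
    else: x,y=q[0]/q[2],q[1]/q[2]
    return np.array([K[0,0]*x+K[0,2],K[1,1]*y+K[1,2]])
def tri(rays):
    A=np.zeros((3,3));b=np.zeros(3)
    for o,d in rays:
        M=np.eye(3)-np.outer(d,d);A+=M;b+=M@o
    x=np.linalg.solve(A,b); return x,[np.linalg.norm((np.eye(3)-np.outer(d,d))@(x-o)) for o,d in rays]
def tool(s,P):  # world point -> tool coordinates
    w,x,y,z=s["tcp_rot"]; return Ro.from_quat([x,y,z,w]).inv().apply(np.array(P)-s["tool_pos"])
E
python3 - <<'E'
from h import *
T=dict(np.load("top0.npz"));S=dict(np.load("scene0.npz"))
im=T["pixels"];hsv=cv2.cvtColor(im,cv2.COLOR_RGB2HSV)
m=((hsv[...,2]<110)&(hsv[...,1]<80)).astype(np.uint8);m[:,:310]=0;m[:,400:]=0;m[:150]=0;m[235:]=0
m=cv2.morphologyEx(m,cv2.MORPH_OPEN,np.ones((3,3)))
c=max(cv2.findContours(m,0,2)[0],key=cv2.contourArea)
bx=cv2.boxPoints(cv2.minAreaRect(cv2.convexHull(c)))
P=np.array([onz(T,p,20) for p in bx]);print(bx.round(1),P.round(),np.linalg.norm(P-np.roll(P,1,0),axis=1).round())
f=lambda x,y:(310+x/4.444,150+y/4.444)
print("mug rim",onz(T,f(210,190),108))
print("handle",onz(T,f(228,275),95),onz(T,f(233,303),76))
# screen ends of top edge, in the crops
g=lambda x,y:(250+(x-400)/4.444,165+y/4.444)
for n,a,b in [("endL",(92,240),(694,97)),("endR",(160,65),(494,118))]:
    print(n,[onz(T,f(*a),153).round(1),onz(S,g(*b),153).round(1)],tri([ray(T,f(*a)),ray(S,g(*b))]))
print("tab top",onz(S,g(592,62),195))
E
```

```text
[[329.2 210.9]
 [346.8 164.8]
 [388.6 180.8]
 [370.9 226.9]] [[ 538.  -21.   20.]
 [ 706.  -81.   20.]
 [ 652. -232.   20.]
 [ 485. -171.   20.]] [158. 179. 160. 178.]
mug rim [ 594.170227   -113.79540422  108.        ]
handle [ 531.11628378 -129.44285717   95.        ] [ 511.1779355  -135.21733561   76.        ]
endL [array([549.6, -25.1, 153. ]), array([551.3, -22.4, 153. ])] (array([549.73088305, -25.11455548, 150.96360569]), [np.float64(0.034539399294822484), np.float64(0.03453939929478126)])
endR [array([680.2, -72.2, 153. ]), array([688.9, -76.5, 153. ])] (array([684.6172354 , -74.75229282, 151.59909421]), [np.float64(4.715351719232939), np.float64(4.715351719232979)])
tab top [622.21655683 -45.99438585 195.        ]
```

jog_arm --rows '[{"dx":-37,"dy":-29,"dz":-8},{"dx":-37,"dy":-29,"dz":-8},{"dx":-37,"dy":-29,"dz":-8},{"dx":-37,"dy":-29,"dz":-8},{"dx":-37,"dy":-29,"dz":-8},{"dx":-37,"dy":-29,"dz":-8},{"dx":-37,"dy":-29,"dz":-8},{"dx":-37,"dy":-29,"dz":-8}]'

```text
$.rows[0]: bad value
```

jog_arm --rows '[{"dx":-37,"dy":-29,"dz":0},{"dx":-37,"dy":-29,"dz":0},{"dx":-37,"dy":-29},{"dx":-37,"dy":-29},{"dx":-37,"dy":-29},{"dx":-37,"dy":-29},{"dx":-30,"dy":-24},{"dx":-15,"dy":-12}]'

```text
$.rows[0]: bad value
```

jog_arm --rows '[{"wz":8.5,"jaw":60},{"wz":8.5},{"wz":8.5},{"wz":8.5},{"wz":8.5},{"wz":8.5},{"wz":8.5},{"wz":8.5}]'

```text
$.rows[0]: bad value
```

jog_arm --rows '[{"wz":8},{"wz":8},{"wz":7},{}]'

```text
$.rows[0]: bad value
```

```bash
cat > shot.py <<'E'
import sys
from bench import *
from h import *
def shot(n):
    c=capture("wrist"); np.savez(f"{n}.npz",**c); cv2.imwrite(f"pics/{n}.png",c["pixels"][:,:,::-1]); return c
if __name__=="__main__":
    c=shot(sys.argv[1]);R,t,K=cam(c);s=observe()
    print("cam",(-R.T@t).round(1),"axis",R[2].round(2),"f",K[0,0],"tcp",s["tool_pos"].round(1),s["tcp_rot"].round(3),s["t"],s["grip_width"])
E
python3 shot.py w1
```

```text
cam [130.9 615.  373.4] axis [ 0.27 -0.09 -0.96] f 309.70691628693146 tcp [199.9 591.7 247.7] [-0.     0.162  0.987 -0.001] 0.15 85.53424303962737
```

View pics/w1.png

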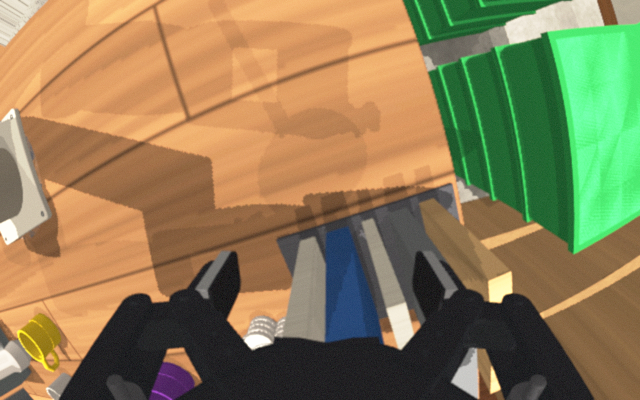

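The wrist view at the start shows books below at (350,280) and the fingers at (220,280) and (430,280). No part of the target is in view. The moves were refused, probably because every field is needed in each row, so I'll send full rows and rise first.

jog_arm --rows '[{"jaw":60,"dx":-5,"dy":-5,"dz":-45,"wx":0,"wy":0,"wz":0},{"jaw":60,"dx":-20,"dy":-30,"dz":-30,"wx":0,"wy":0,"wz":0},{"jaw":60,"dx":-30,"dy":-38,"dz":0,"wx":0,"wy":0,"wz":0},{"jaw":60,"dx":-37,"dy":-29,"dz":0,"wx":0,"wy":0,"wz":0},{"jaw":60,"dx":-37,"dy":-29,"dz":0,"wx":0,"wy":0,"wz":0},{"jaw":60,"dx":-37,"dy":-29,"dz":0,"wx":0,"wy":0,"wz":0},{"jaw":60,"dx":-37,"dy":-29,"dz":0,"wx":0,"wy":0,"wz":0},{"jaw":60,"dx":-37,"dy":-29,"dz":0,"wx":0,"wy":0,"wz":0}]' --force 20

```text
t: 0.95
tool_pos: [358.1, 307.0, 323.3]
tcp_rot: [0.0, 0.162, 0.987, 0.0]
ft_force: [-0.3, 0.3, -0.5]
grip_width: 60.3
finger_force: 0.0
```

jog_arm --rows '[{"jaw":60,"dx":-36,"dy":-25.4,"dz":0,"wx":0,"wy":0,"wz":0},{"jaw":60,"dx":-36,"dy":-25.4,"dz":0,"wx":0,"wy":0,"wz":0},{"jaw":60,"dx":-36,"dy":-25.4,"dz":0,"wx":0,"wy":0,"wz":0},{"jaw":60,"dx":-36,"dy":-25.4,"dz":0,"wx":0,"wy":0,"wz":0},{"jaw":60,"dx":-36,"dy":-25.4,"dz":0,"wx":0,"wy":0,"wz":0},{"jaw":60,"dx":-36,"dy":-25.4,"dz":0,"wx":0,"wy":0,"wz":0},{"jaw":60,"dx":-36,"dy":-25.4,"dz":0,"wx":0,"wy":0,"wz":0},{"jaw":60,"dx":-36,"dy":-25.4,"dz":0,"wx":0,"wy":0,"wz":8.5}]'

```text
t: 1.75
tool_pos: [566.1, 22.4, 323.1]
tcp_rot: [-0.0, 0.236, 0.972, -0.0]
ft_force: [0.2, 1.0, 0.3]
grip_width: 60.1
finger_force: 0.0
```

jog_arm --rows '[{"jaw":60,"dx":0,"dy":0,"dz":0,"wx":0,"wy":0,"wz":8.5},{"jaw":60,"dx":0,"dy":0,"dz":0,"wx":0,"wy":0,"wz":8.5},{"jaw":60,"dx":0,"dy":0,"dz":0,"wx":0,"wy":0,"wz":8.5},{"jaw":60,"dx":0,"dy":0,"dz":0,"wx":0,"wy":0,"wz":8.5},{"jaw":60,"dx":0,"dy":0,"dz":0,"wx":0,"wy":0,"wz":8.5},{"jaw":60,"dx":0,"dy":0,"dz":0,"wx":0,"wy":0,"wz":8.5},{"jaw":60,"dx":0,"dy":0,"dz":0,"wx":0,"wy":0,"wz":8.5},{"jaw":60,"dx":0,"dy":0,"dz":0,"wx":0,"wy":0,"wz":8.5}]'

```text
t: 2.55
tool_pos: [565.2, 24.1, 323.0]
tcp_rot: [-0.0, 0.74, 0.672, -0.0]
ft_force: [-0.4, 0.7, 0.1]
grip_width: 59.8
finger_force: 0.0
```

jog_arm --rows '[{"jaw":60,"dx":0,"dy":0,"dz":0,"wx":0,"wy":0,"wz":7},{"jaw":60,"dx":0,"dy":0,"dz":0,"wx":0,"wy":0,"wz":7.5},{"jaw":60,"dx":0,"dy":0,"dz":0,"wx":0,"wy":0,"wz":0}]'

```text
t: 2.85
tool_pos: [565.2, 24.1, 323.1]
tcp_rot: [-0.0, 0.818, 0.576, -0.0]
ft_force: [-0.4, -0.2, -0.3]
grip_width: 60.0
finger_force: 0.0
```

```bash
python3 shot.py w2
```

```text
cam [590.4  92.8 448.9] axis [-0.1  -0.27 -0.96] f 309.70691628693146 tcp [565.3  24.1 323.1] [-0.     0.817  0.577 -0.   ] 2.9 59.80897851445893
```

View pics/w2.png

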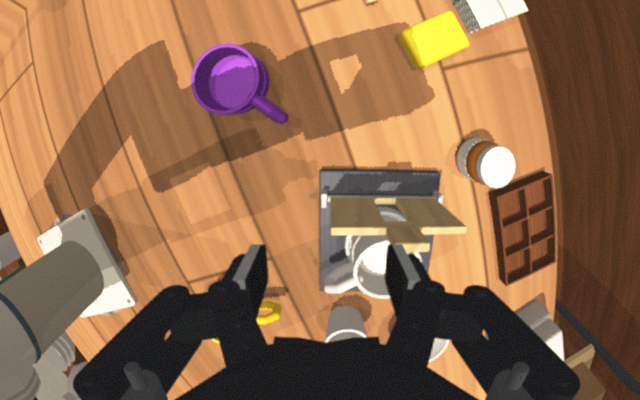

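The wrist view shows the stand: hinge ends at (324,200) and (436,203), the panel's top edge from (332,231) to (465,230), the tab up to (400,247), and the mug at (385,268) with its handle at (345,278). The jaw line runs parallel to the hinge. Next I move over the tab for a second view.

jog_arm --rows '[{"jaw":60,"dx":-25,"dy":37,"dz":0,"wx":0,"wy":0,"wz":0},{"jaw":60,"dx":-25,"dy":37,"dz":0,"wx":0,"wy":0,"wz":0},{"jaw":60,"dx":0,"dy":0,"dz":0,"wx":0,"wy":0,"wz":0},{"jaw":60,"dx":0,"dy":0,"dz":0,"wx":0,"wy":0,"wz":0}]'

```text
t: 3.3
tool_pos: [618.3, -48.6, 322.7]
tcp_rot: [-0.0, 0.817, 0.576, -0.0]
ft_force: [0.7, 0.8, 0.2]
grip_width: 60.2
finger_force: 0.0
```

```bash
python3 shot.py w3; python3 - <<'E'
import cv2,numpy as np
a=cv2.imread("pics/w2.png")[155:300,300:480];b=cv2.imread("pics/w3.png")[130:320,200:460]
o=np.zeros((600,800,3),np.uint8)
a=cv2.resize(a,None,fx=2,fy=2,interpolation=cv2.INTER_CUBIC);b=cv2.resize(b,None,fx=1.6,fy=1.6,interpolation=cv2.INTER_CUBIC)
o=np.zeros((304,800,3),np.uint8);o[:290,:360]=a;o[:,384:]=b
cv2.imwrite("pics/crop23.png",o)
E
```

```text
cam [643.4  20.1 448.5] axis [-0.1  -0.27 -0.96] f 309.70691628693146 tcp [617.8 -47.9 322.8] [-0.001  0.817  0.577 -0.   ] 3.35 60.08370323373492
```

View pics/crop23.png

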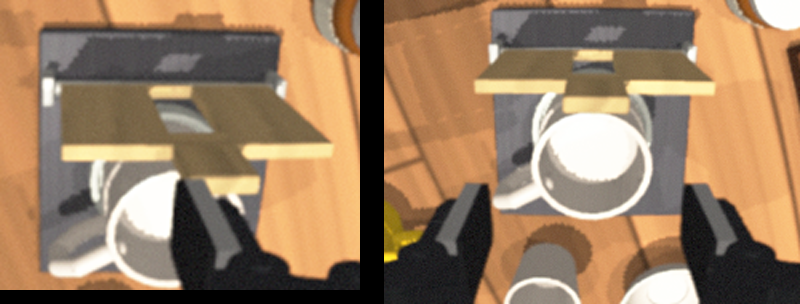

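Both views show the screen face-on. The tab top spans left crop (186–258,180) and right crop (565–628,99). The panel top spans (62–332,145) and (476–713,83). The mug rim is centred at right crop (591,164) with the handle tip at (500,200). Triangulating next.

```bash
python3 - <<'E'
from h import *
A=dict(np.load("w2.npz"));B=dict(np.load("w3.npz"))
a=lambda x,y:(300+x/2,155+y/2); b=lambda x,y:(200+(x-384)/1.6,130+y/1.6)
pts={}
for n,p,q in [("panL",(62,147),(476,83)),("panR",(332,143),(713,83)),("tabL",(186,180),(565,99)),("tabR",(258,178),(628,99)),("hL",(48,90),(494,52)),("hR",(278,88),(692,52)),("slotbL",(150,90),(573,57)),("baseL",(40,30),(492,10)),("baseR",(279,33),(694,10))]:
    x,e=tri([ray(A,a(*p),True),ray(B,b(*q),True)]);pts[n]=x;print(n,x.round(1),np.round(e,1))
for u,v in [("panL","panR"),("tabL","tabR"),("hL","hR"),("baseL","baseR")]:
    d=pts[v]-pts[u];print(u,np.linalg.norm(d).round(1),np.degrees(np.arctan2(d[1],d[0])).round(1),((pts[u]+pts[v])/2).round(1))
# fixed heights
for n,q,z in [("panL",(476,83),153),("panR",(713,83),153),("tabL",(565,99),195),("tabR",(628,99),195),("rim",(591,164),110),("handle tip",(497,202),80),("baseFL",(492,10),20),("baseFR",(694,10),20)]:
    print(n,onz(B,b(*q),z,True).round(1))
E
```

```text
panL [554.2 -23.2 148.4] [0.2 0.2]
panR [695.2 -71.8 153.3] [0.4 0.4]
tabL [608.7 -42.6 189.7] [0.5 0.5]
tabR [641.3 -52.6 193.9] [0.1 0.1]
hL [547.8 -19.3  46.9] [0.8 0.8]
hR [704.2 -76.5  38. ] [1. 1.]
slotbL [610.8 -43.2  51.6] [2.1 2.1]
baseL [552.7  14.1  10.8] [0.5 0.5]
baseR [722.1 -46.2  11.4] [0.1 0.1]
panL 149.2 -19.0 [624.7 -47.5 150.9]
tabL 34.3 -17.1 [625.  -47.6 191.8]
hL 166.7 -20.1 [626.  -47.9  42.4]
baseL 179.8 -19.6 [637.4 -16.1  11.1]
panL [555.5 -22.7 153. ]
panR [694.9 -72.2 153. ]
tabL [609.8 -41.  195. ]
tabR [641.3 -52.2 195. ]
rim [ 599.4 -114.6  110. ]
handle tip [ 509.4 -133.4   80. ]
baseFL [554.2  14.   20. ]
baseFR [720.6 -44.9  20. ]
```

Heights agree within 4 mm (panel top 151 against 153, tab top 192 against 195), as do the widths (149, 34 and 180). That gives:
- Hinge middle: (623.8, -51.5)
- Pad axis: (601, -115.6)
- Outward azimuth: 70.5°

Now I descend onto the tab.

jog_arm --rows '[{"jaw":60,"dx":-1.6,"dy":6.8,"dz":30,"wx":0,"wy":0,"wz":0},{"jaw":60,"dx":0,"dy":0,"dz":45,"wx":0,"wy":0,"wz":0},{"jaw":60,"dx":0,"dy":0,"dz":40,"wx":0,"wy":0,"wz":0},{"jaw":60,"dx":0,"dy":0,"dz":30,"wx":0,"wy":0,"wz":0},{"jaw":33,"dx":0,"dy":0,"dz":0,"wx":0,"wy":0,"wz":0},{"jaw":30,"dx":0,"dy":0,"dz":0,"wx":0,"wy":0,"wz":0},{"jaw":30,"dx":0,"dy":0,"dz":0,"wx":0,"wy":0,"wz":0},{"jaw":30,"dx":0,"dy":0,"dz":0,"wx":0,"wy":0,"wz":0}]' --force 50

```text
t: 4.15
tool_pos: [623.0, -50.8, 178.1]
tcp_rot: [-0.001, 0.817, 0.576, -0.001]
ft_force: [-3.1, 6.2, -15.7]
grip_width: 34.9
finger_force: 54.1
```

jog_arm --rows '[{"jaw":30,"dx":10.2,"dy":0,"dz":0.7,"wx":0,"wy":0,"wz":0},{"jaw":30,"dx":10.2,"dy":0,"dz":0.8,"wx":0,"wy":0,"wz":0},{"jaw":30,"dx":10,"dy":0,"dz":2,"wx":0,"wy":0,"wz":0},{"jaw":30,"dx":9.9,"dy":0,"dz":2.4,"wx":0,"wy":0,"wz":0}]'

```text
t: 4.55
tool_pos: [636.4, -14.2, 173.9]
tcp_rot: [-0.0, 0.817, 0.576, -0.002]
ft_force: [-9.8, -2.6, -1.3]
grip_width: 35.1
finger_force: 54.7
```

jog_arm --rows '[{"jaw":30,"dx":9.7,"dy":0,"dz":3.3,"wx":0,"wy":0,"wz":0},{"jaw":30,"dx":9.4,"dy":0,"dz":3.9,"wx":0,"wy":0,"wz":0},{"jaw":30,"dx":9.1,"dy":0,"dz":4.6,"wx":0,"wy":0,"wz":0},{"jaw":30,"dx":8.8,"dy":0,"dz":5.2,"wx":0,"wy":0,"wz":0},{"jaw":30,"dx":8.4,"dy":0,"dz":5.8,"wx":0,"wy":0,"wz":0},{"jaw":30,"dx":7.9,"dy":0,"dz":6.5,"wx":0,"wy":0,"wz":0}]'

```text
t: 5.15
tool_pos: [655.3, 37.5, 146.2]
tcp_rot: [-0.0, 0.817, 0.576, -0.0]
ft_force: [-9.9, 4.3, 9.2]
grip_width: 35.0
finger_force: 57.2
```

jog_arm --rows '[{"jaw":30,"dx":7.4,"dy":0,"dz":7,"wx":0,"wy":0,"wz":0},{"jaw":30,"dx":7,"dy":0,"dz":7.5,"wx":0,"wy":0,"wz":0},{"jaw":30,"dx":6.3,"dy":0,"dz":8,"wx":0,"wy":0,"wz":0},{"jaw":30,"dx":5.8,"dy":0,"dz":8.4,"wx":0,"wy":0,"wz":0},{"jaw":30,"dx":5.1,"dy":0,"dz":8.8,"wx":0,"wy":0,"wz":0},{"jaw":30,"dx":4.6,"dy":0,"dz":9,"wx":0,"wy":0,"wz":0},{"jaw":30,"dx":0,"dy":0,"dz":0,"wx":0,"wy":0,"wz":0}]'

```text
t: 5.85
tool_pos: [668.4, 73.4, 96.8]
tcp_rot: [-0.001, 0.817, 0.576, 0.001]
ft_force: [-7.6, 10.7, 4.1]
grip_width: 34.9
finger_force: 57.9
```

The screen is folded: the tab is at radius about 146 and angle 65°. Release, rise, move to above the handle and turn the wrist.

jog_arm --rows '[{"jaw":60,"dx":0,"dy":0,"dz":0,"wx":0,"wy":0,"wz":0},{"jaw":60,"dx":0,"dy":0,"dz":0,"wx":0,"wy":0,"wz":0},{"jaw":60,"dx":0,"dy":0,"dz":0,"wx":0,"wy":0,"wz":0},{"jaw":60,"dx":0,"dy":0,"dz":-30,"wx":0,"wy":0,"wz":0},{"jaw":60,"dx":0,"dy":0,"dz":-48,"wx":0,"wy":0,"wz":0},{"jaw":60,"dx":0,"dy":0,"dz":-48,"wx":0,"wy":0,"wz":0},{"jaw":40,"dx":-41,"dy":-12.2,"dz":0,"wx":0,"wy":0,"wz":0},{"jaw":40,"dx":-41,"dy":-12.2,"dz":0,"wx":0,"wy":0,"wz":0}]' --force 20

```text
t: 6.65
tool_pos: [618.8, 1.0, 223.5]
tcp_rot: [0.002, 0.817, 0.577, 0.003]
ft_force: [1.2, -0.0, -0.9]
grip_width: 39.9
finger_force: 0.0
```

jog_arm --rows '[{"jaw":40,"dx":-41,"dy":-12.2,"dz":0,"wx":0,"wy":0,"wz":0},{"jaw":40,"dx":-41,"dy":-12.2,"dz":0,"wx":0,"wy":0,"wz":0},{"jaw":40,"dx":-41,"dy":-12.2,"dz":0,"wx":0,"wy":0,"wz":0},{"jaw":40,"dx":-41,"dy":-12.2,"dz":0,"wx":0,"wy":0,"wz":-8.5},{"jaw":40,"dx":0,"dy":0,"dz":0,"wx":0,"wy":0,"wz":-8.5},{"jaw":40,"dx":0,"dy":0,"dz":0,"wx":0,"wy":0,"wz":-8.5},{"jaw":40,"dx":0,"dy":0,"dz":0,"wx":0,"wy":0,"wz":-8.5},{"jaw":40,"dx":0,"dy":0,"dz":0,"wx":0,"wy":0,"wz":-8.5}]'

```text
t: 7.45
tool_pos: [516.8, -137.1, 221.3]
tcp_rot: [0.001, 0.551, 0.834, 0.0]
ft_force: [-0.2, -0.6, 0.2]
grip_width: 39.9
finger_force: 0.0
```

jog_arm --rows '[{"jaw":40,"dx":0,"dy":0,"dz":0,"wx":0,"wy":0,"wz":-8.5},{"jaw":40,"dx":0,"dy":0,"dz":0,"wx":0,"wy":0,"wz":-8.5},{"jaw":40,"dx":0,"dy":0,"dz":0,"wx":0,"wy":0,"wz":-8.5},{"jaw":40,"dx":0,"dy":0,"dz":0,"wx":0,"wy":0,"wz":-8.5},{"jaw":40,"dx":0,"dy":0,"dz":0,"wx":0,"wy":0,"wz":-8.5},{"jaw":40,"dx":0,"dy":0,"dz":0,"wx":0,"wy":0,"wz":-8.5},{"jaw":40,"dx":0,"dy":0,"dz":0,"wx":0,"wy":0,"wz":-8.5},{"jaw":40,"dx":0,"dy":0,"dz":0,"wx":0,"wy":0,"wz":-8.5}]'

```text
t: 8.25
tool_pos: [516.9, -136.9, 221.3]
tcp_rot: [0.001, -0.01, 1.0, -0.0]
ft_force: [0.4, -0.3, -0.1]
grip_width: 40.1
finger_force: 0.0
```

jog_arm --rows '[{"jaw":40,"dx":0,"dy":0,"dz":0,"wx":0,"wy":0,"wz":-8.5},{"jaw":40,"dx":0,"dy":0,"dz":0,"wx":0,"wy":0,"wz":0},{"jaw":40,"dx":0,"dy":0,"dz":0,"wx":0,"wy":0,"wz":0}]'

```text
t: 8.55
tool_pos: [516.6, -136.7, 221.0]
tcp_rot: [0.001, -0.079, 0.997, -0.0]
ft_force: [-0.5, -0.2, 0.6]
grip_width: 39.7
finger_force: 0.0
```

```bash
python3 shot.py w4
```

```text
cam [ 444.5 -148.4  346.7] axis [ 0.29  0.04 -0.96] f 309.70691628693146 tcp [ 516.5 -136.6  220.8] [ 0.    -0.079  0.997 -0.   ] 8.6 39.77867246857402
```

View pics/w4.png

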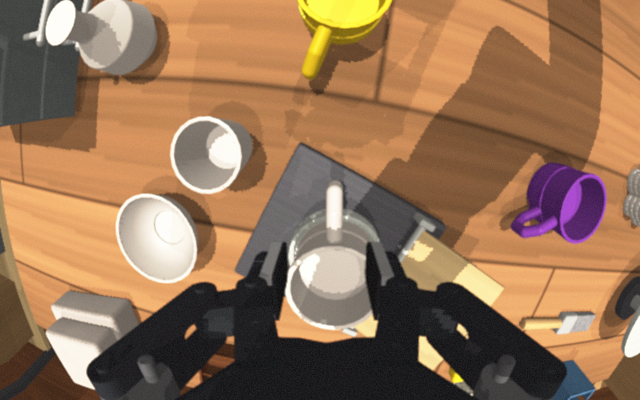

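The wrist view shows the handle running straight from its tip at (334,183) to (335,238), the rim centred near (334,275), and the folded screen at (450,290). Triangulating the handle.

```bash
python3 - <<'E'
from h import *
im=cv2.imread("pics/w4.png");hsv=cv2.cvtColor(im,cv2.COLOR_BGR2HSV)
B=dict(np.load("w3.npz"));C=dict(np.load("w4.npz"))
m=((hsv[...,1]<60)&(hsv[...,2]>150)).astype(np.uint8)
for r in range(180,240,6):
    x=np.where(m[r,300:370])[0]+300
    if len(x): print(r,x.min(),x.max(),[onz(C,((x.min()+x.max())/2,r),z,True)[:2].round(1).tolist() for z in(96,)])
b=lambda x,y:(200+(x-384)/1.6,130+y/1.6)
print(tri([ray(B,b(499,201),True),ray(C,(334,184),True)]))
P=onz(C,(334.5,190),92,True);Q=onz(C,(335,232),102,True);d=P-Q;print(P,Q,np.degrees(np.arctan2(d[1],d[0])))
print("rim",onz(C,(333.5,276),110,True))
for p in [(516,-136.6,100),(601.1,-115.6,30),(515.,-128,100)]: print(proj(C,p,True))
E
```

```text
186 329 339 [[506.3, -132.0]]
192 326 342 [[511.4, -131.2]]
198 326 341 [[516.6, -130.7]]
204 326 341 [[521.9, -129.9]]
210 326 342 [[527.1, -128.6]]
216 312 350 [[532.9, -130.2]]
222 313 362 [[537.5, -123.8]]
228 303 369 [[543.2, -124.1]]
234 327 356 [[548.1, -118.4]]
(array([ 509.83698437, -132.41170624,   78.32954877]), [np.float64(1.5933629923655759), np.float64(1.593362992365618)])
[ 510.65642096 -130.77908792   92.        ] [ 544.62101151 -124.90567901  102.        ] -170.18901649458448
rim [ 583.29879106 -119.85350779  110.        ]
[326.77249723 197.56257706]
[333.10234195 253.8177065 ]
[337.18332788 197.98422805]
```

Handle azimuth is 190° and its tip at (510,-132,78), which matches 93 mm from the pad axis. It needs about -119.5° of turn. I'll cage the bar loosely with a 20 mm opening on the 14 mm bar and push it round, so it isn't squeezed.

jog_arm --rows '[{"jaw":42,"dx":-0.9,"dy":6.3,"dz":30,"wx":0,"wy":0,"wz":-1},{"jaw":42,"dx":0,"dy":0,"dz":40,"wx":0,"wy":0,"wz":0},{"jaw":42,"dx":0,"dy":0,"dz":30,"wx":0,"wy":0,"wz":0},{"jaw":42,"dx":0,"dy":0,"dz":20,"wx":0,"wy":0,"wz":0},{"jaw":42,"dx":0,"dy":0,"dz":20,"wx":0,"wy":0,"wz":0},{"jaw":20,"dx":0,"dy":0,"dz":0,"wx":0,"wy":0,"wz":0},{"jaw":20,"dx":0,"dy":0,"dz":0,"wx":0,"wy":0,"wz":0},{"jaw":20,"dx":0,"dy":0,"dz":0,"wx":0,"wy":0,"wz":0}]' --force 20

```text
t: 9.4
tool_pos: [517.0, -130.1, 81.5]
tcp_rot: [0.001, -0.089, 0.996, -0.0]
ft_force: [-0.6, -0.2, -1.5]
grip_width: 19.6
finger_force: 0.0
```

jog_arm --rows '[{"jaw":20,"dx":-0.2,"dy":6,"dz":0,"wx":0,"wy":0,"wz":4},{"jaw":20,"dx":-0.2,"dy":6,"dz":0,"wx":0,"wy":0,"wz":4},{"jaw":20,"dx":-0.2,"dy":6,"dz":0,"wx":0,"wy":0,"wz":4},{"jaw":20,"dx":-0.2,"dy":6,"dz":0,"wx":0,"wy":0,"wz":4},{"jaw":20,"dx":-0.2,"dy":6,"dz":0,"wx":0,"wy":0,"wz":4}]'

```text
t: 9.9
tool_pos: [516.8, -100.1, 81.9]
tcp_rot: [0.001, 0.086, 0.996, -0.0]
ft_force: [-0.5, -0.3, 0.2]
grip_width: 19.8
finger_force: 0.3
```

jog_arm --rows '[{"jaw":20,"dx":-0.2,"dy":6,"dz":0,"wx":0,"wy":0,"wz":4},{"jaw":20,"dx":-0.2,"dy":6,"dz":0,"wx":0,"wy":0,"wz":4},{"jaw":20,"dx":-0.2,"dy":6,"dz":0,"wx":0,"wy":0,"wz":4},{"jaw":20,"dx":-0.2,"dy":6,"dz":0,"wx":0,"wy":0,"wz":4},{"jaw":20,"dx":-0.2,"dy":6,"dz":0,"wx":0,"wy":0,"wz":4},{"jaw":20,"dx":-0.2,"dy":6,"dz":0,"wx":0,"wy":0,"wz":4},{"jaw":20,"dx":-0.2,"dy":6,"dz":0,"wx":0,"wy":0,"wz":4},{"jaw":20,"dx":-0.2,"dy":6,"dz":0,"wx":0,"wy":0,"wz":4}]'

```text
t: 10.7
tool_pos: [537.3, -57.3, 81.9]
tcp_rot: [0.001, 0.358, 0.934, 0.0]
ft_force: [-1.1, -0.5, -0.1]
grip_width: 20.1
finger_force: 0.4
```

jog_arm --rows '[{"jaw":20,"dx":-0.2,"dy":6,"dz":0,"wx":0,"wy":0,"wz":4},{"jaw":20,"dx":-0.2,"dy":6,"dz":0,"wx":0,"wy":0,"wz":4},{"jaw":20,"dx":-0.2,"dy":6,"dz":0,"wx":0,"wy":0,"wz":4},{"jaw":20,"dx":-0.2,"dy":6,"dz":0,"wx":0,"wy":0,"wz":4},{"jaw":20,"dx":-0.2,"dy":6,"dz":0,"wx":0,"wy":0,"wz":4},{"jaw":20,"dx":-0.2,"dy":6,"dz":0,"wx":0,"wy":0,"wz":4}]'

```text
t: 11.3
tool_pos: [566.1, -36.1, 81.9]
tcp_rot: [0.001, 0.544, 0.839, 0.0]
ft_force: [-1.1, -0.9, 0.8]
grip_width: 19.9
finger_force: 0.4
```

```bash
python3 - <<'E'
from bench import *
import numpy as np
s=observe();p=s["tool_pos"];w,x,y,z=s["tcp_rot"]
d=p[:2]-[601.1,-115.6];print(p,np.hypot(*d),np.degrees(np.arctan2(d[1],d[0])),"x az",2*np.degrees(np.arctan2(y,x)),s["joints"],s["ft_force"])
E
```

```text
[566.10203998 -36.05588877  81.9150409 ] 86.90295068290929 113.7486201049146 x az 114.08137803878029 [-8.45276299e-02  5.79442817e-01  1.84991026e+00 -1.77423955e-04
  7.10274915e-01 -5.04692559e-01] [-1.12710682 -0.86476458  0.78275495]
```

jog_arm --rows '[{"jaw":20,"dx":-0.3,"dy":6,"dz":0,"wx":0,"wy":0,"wz":4},{"jaw":20,"dx":-0.3,"dy":6,"dz":0,"wx":0,"wy":0,"wz":4},{"jaw":20,"dx":-0.3,"dy":6,"dz":0,"wx":0,"wy":0,"wz":4},{"jaw":20,"dx":-0.3,"dy":6,"dz":0,"wx":0,"wy":0,"wz":4},{"jaw":20,"dx":-0.3,"dy":6,"dz":0,"wx":0,"wy":0,"wz":4},{"jaw":20,"dx":-0.3,"dy":6,"dz":0,"wx":0,"wy":0,"wz":4},{"jaw":20,"dx":-0.2,"dy":4.5,"dz":0,"wx":0,"wy":0,"wz":3},{"jaw":20,"dx":-0.1,"dy":3,"dz":0,"wx":0,"wy":0,"wz":2}]'

```text
t: 12.1
tool_pos: [608.8, -29.5, 82.0]
tcp_rot: [0.001, 0.736, 0.676, 0.001]
ft_force: [-0.3, -0.1, 0.6]
grip_width: 20.0
finger_force: 0.4
```

jog_arm --rows '[{"jaw":20,"dx":0,"dy":2.2,"dz":0,"wx":0,"wy":0,"wz":1.5},{"jaw":20,"dx":0,"dy":2.2,"dz":0,"wx":0,"wy":0,"wz":1.5},{"jaw":20,"dx":0,"dy":2.2,"dz":0,"wx":0,"wy":0,"wz":1.5},{"jaw":20,"dx":0,"dy":2.2,"dz":0,"wx":0,"wy":0,"wz":1.5},{"jaw":20,"dx":0,"dy":2.2,"dz":0,"wx":0,"wy":0,"wz":1.5},{"jaw":20,"dx":0,"dy":2.2,"dz":0,"wx":0,"wy":0,"wz":1.5},{"jaw":20,"dx":0,"dy":1.5,"dz":0,"wx":0,"wy":0,"wz":1},{"jaw":20,"dx":0,"dy":0,"dz":0,"wx":0,"wy":0,"wz":0}]'

```text
t: 12.9
tool_pos: [622.6, -31.7, 80.3]
tcp_rot: [0.0, 0.792, 0.61, 0.0]
ft_force: [-0.4, 0.3, -0.5]
grip_width: 19.9
finger_force: 0.2
```

```bash
cat > st.py <<'E'
from bench import *
import numpy as np
s=observe();p=s["tool_pos"];w,x,y,z=s["tcp_rot"]
d=p[:2]-[601.1,-115.6];print(p,np.hypot(*d),np.degrees(np.arctan2(d[1],d[0])),"x az",2*np.degrees(np.arctan2(y,x)),s["ft_force"],s["finger_force"],s["t"])
E
python3 st.py; python3 shot.py w5; python3 - <<'E'
import cv2
cv2.imwrite("pics/w5c.png",cv2.resize(cv2.imread("pics/w5.png")[100:320,180:480],None,fx=2.6,fy=2.6,interpolation=cv2.INTER_CUBIC))
E
```

```text
[622.56086809 -31.74306797  80.30610019] 86.55953967613219 75.64483572015752 x az 75.23709543082064 [-0.3703684   0.30231296 -0.47826183] 0.15114157344214618 12.9
cam [641.6  38.8 206.2] axis [-0.07 -0.28 -0.96] f 309.70691628693146 tcp [622.4 -31.8  80.3] [0.    0.792 0.611 0.   ] 12.95 20.068949767492573
```

View pics/w5c.png

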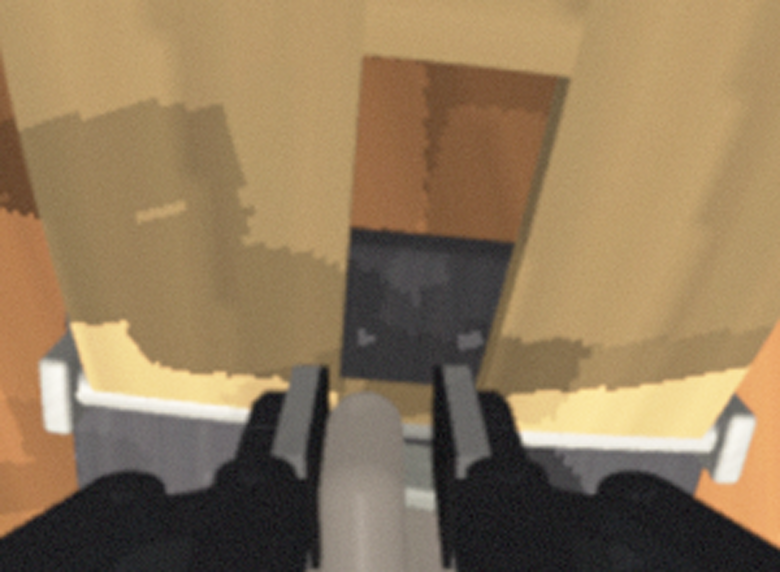

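The handle (crop (365,450)) lies against the trailing finger, about 7° short of the slot's middle. I'll push on slowly in about 1° steps.

jog_arm --rows '[{"jaw":20,"dx":0,"dy":1.5,"dz":0,"wx":0,"wy":0,"wz":1},{"jaw":20,"dx":0,"dy":1.5,"dz":0,"wx":0,"wy":0,"wz":1},{"jaw":20,"dx":0,"dy":1.5,"dz":0,"wx":0,"wy":0,"wz":1},{"jaw":20,"dx":0,"dy":1.5,"dz":0,"wx":0,"wy":0,"wz":1},{"jaw":20,"dx":0,"dy":0,"dz":0,"wx":0,"wy":0,"wz":0}]'

```text
t: 13.45
tool_pos: [628.4, -33.5, 80.5]
tcp_rot: [0.0, 0.813, 0.582, 0.0]
ft_force: [-0.3, 0.3, -0.4]
grip_width: 19.9
finger_force: 0.0
```

```bash
python3 st.py; python3 shot.py w6; python3 - <<'E'
from h import *
im=[]
for n in("w5","w6"):
    i=cv2.imread(f"pics/{n}.png")[240:320,270:390]; im.append(cv2.resize(i,None,fx=3.3,fy=3.3))
cv2.imwrite("pics/cmp.png",np.hstack(im))
E
```

```text
[628.3706287  -33.4670624   80.46537062] 86.54193566488256 71.63226689593063 x az 71.23132247266881 [-0.27855857  0.28747167 -0.3577259 ] 0.0 13.45
cam [652.3  35.6 206.3] axis [-0.09 -0.27 -0.96] f 309.70691628693146 tcp [628.2 -33.4  80.4] [0.    0.813 0.583 0.   ] 13.5 20.147001082332668
```

View pics/cmp.png

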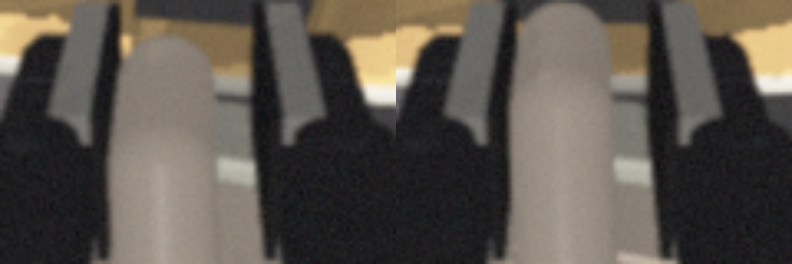

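The handle tip moved out and down in view (crop (560,20) against (170,50)), and it's free of the finger, so the mug has probably dropped onto the key. I'll nudge it 1.5° more towards the centre, release, rise and check.

jog_arm --rows '[{"jaw":20,"dx":0,"dy":1.2,"dz":0,"wx":0,"wy":0,"wz":0.8},{"jaw":20,"dx":0,"dy":1.2,"dz":0,"wx":0,"wy":0,"wz":0.8},{"jaw":20,"dx":0,"dy":0,"dz":0,"wx":0,"wy":0,"wz":0},{"jaw":42,"dx":0,"dy":-1.5,"dz":0,"wx":0,"wy":0,"wz":0},{"jaw":42,"dx":0,"dy":0,"dz":0,"wx":0,"wy":0,"wz":0},{"jaw":42,"dx":0,"dy":0,"dz":0,"wx":0,"wy":0,"wz":0}]'

```text
t: 14.1
tool_pos: [628.9, -33.6, 80.5]
tcp_rot: [0.0, 0.821, 0.571, 0.0]
ft_force: [0.4, -0.5, -0.3]
grip_width: 42.0
finger_force: 0.0
```

jog_arm --rows '[{"jaw":42,"dx":0,"dy":0,"dz":-20,"wx":0,"wy":0,"wz":0},{"jaw":42,"dx":0,"dy":0,"dz":-40,"wx":0,"wy":0,"wz":0},{"jaw":42,"dx":0,"dy":0,"dz":-45,"wx":0,"wy":0,"wz":0},{"jaw":60,"dx":0,"dy":0,"dz":-35,"wx":0,"wy":0,"wz":0},{"jaw":60,"dx":0,"dy":0,"dz":0,"wx":0,"wy":0,"wz":0},{"jaw":60,"dx":0,"dy":0,"dz":0,"wx":0,"wy":0,"wz":0}]'

```text
t: 14.7
tool_pos: [629.3, -33.7, 221.4]
tcp_rot: [0.001, 0.821, 0.571, 0.001]
ft_force: [0.4, 0.3, -0.2]
grip_width: 60.2
finger_force: 0.0
```

```bash
python3 st.py; python3 shot.py w7; python3 - <<'E'
from bench import *
from h import *
c=capture("scene");np.savez("scene7.npz",**c);s=c["pixels"][165:255,240:350,::-1]
a=cv2.imread("pics/w7.png")[130:350,230:430]
o=np.zeros((396,800,3),np.uint8);o[:,:360]=cv2.resize(a,(360,396),interpolation=2);o[:360,360:]=cv2.resize(s,(440,360),interpolation=2)
cv2.imwrite("pics/c7.png",o)
E
```

```text
[629.28706515 -33.68740778 221.37399552] 86.62668991291964 71.01107054174098 x az 69.67866293680957 [ 0.38109281  0.28035973 -0.15512767] 0.0 14.7
cam [654.9  34.8 347.2] axis [-0.1  -0.27 -0.96] f 309.70691628693146 tcp [628.5 -33.6 219.9] [-0.     0.821  0.571 -0.   ] 14.75 59.99088862327106
```

View pics/c7.png

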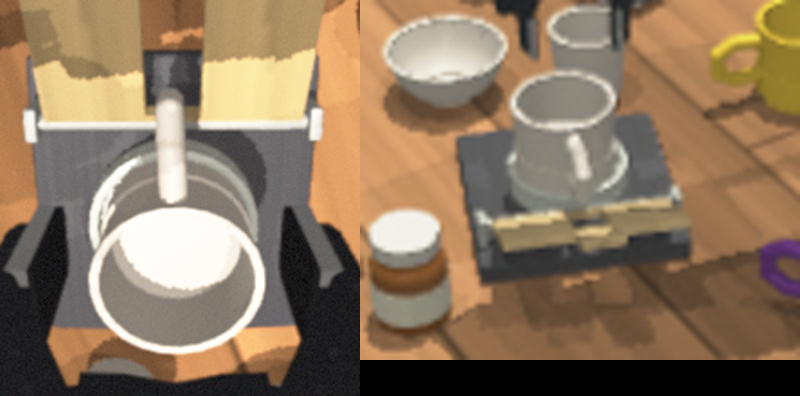

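The handle now points through the slot: left crop handle from (170,95) to (172,195), rim spanning x 90–264 and y 207–352. That's my tenth picture, so checks are numeric from here. Comparing the rim with a level, seated rim.

```bash
python3 - <<'E'
from h import *
C=dict(np.load("w7.npz"))
im=C["pixels"];n=np.array([np.cos(np.radians(70.5)),np.sin(np.radians(70.5)),0]);l=np.array([n[1],-n[0],0]);ax=np.array([601.1,-115.6,0])
for nm,t,dz in [("seated",0,30),("tilted",np.arctan(6/81),30)]:
    # pivot about far foot edge (-40 n)
    def P(a,b,h): # radial,lateral,height in mug frame
        u=a+40; return ax+n*(-40+u*np.cos(t)-h*np.sin(t))+l*b+np.array([0,0,dz+u*np.sin(t)+h*np.cos(t)])
    q=np.array([proj(C,P(44*np.cos(f),44*np.sin(f),78),True) for f in np.linspace(0,6.283,90)])
    print(nm,"rim bbox",((q.min(0)-[230,130])*1.8).round(),((q.max(0)-[230,130])*1.8).round(),"bar outer",[((proj(C,P(93,0,h),True)-[230,130])*1.8).round() for h in(46,60)])
print("ray meets: handle tip",onz(C,(230+168/1.8,130+92/1.8),84,True).round(1))
T,S=(230+169/1.8,130+105/1.8),(230+172/1.8,130+190/1.8)
p,q=onz(C,T,98,True),onz(C,S,102,True);d=p-q;print("handle az",np.degrees(np.arctan2(d[1],d[0])),p,q)
rim=((90+264)/3.6+230,(207+352)/3.6+130);print("rim ctr",onz(C,rim,108,True).round(1))
E
```

```text
seated rim bbox [ 89. 215.] [261. 357.] bar outer [array([172.,  98.]), array([172., 105.])]
tilted rim bbox [ 89. 232.] [261. 364.] bar outer [array([173., 111.]), array([173., 121.])]
ray meets: handle tip [631.9 -22.4  84. ]
handle az 71.5940694002008 [631.39831788 -25.27791924  98.        ] [618.49704446 -64.04717917 102.        ]
rim ctr [ 604.6 -108.7  108. ]
```

The rim (207–352) matches the seated, level model (215–357) and not the tilted one (232–364). Handle azimuth is 71.6° against 70.5°, within the key's play. Now back to the tab to fold the screen up.

jog_arm --rows '[{"jaw":60,"dx":38,"dy":0,"dz":0,"wx":0,"wy":0,"wz":0},{"jaw":60,"dx":40,"dy":0,"dz":0,"wx":0,"wy":0,"wz":0},{"jaw":60,"dx":36,"dy":0,"dz":0,"wx":0,"wy":0,"wz":-0.8},{"jaw":60,"dx":0,"dy":0,"dz":40,"wx":0,"wy":0,"wz":0},{"jaw":60,"dx":0,"dy":0,"dz":45,"wx":0,"wy":0,"wz":0},{"jaw":60,"dx":0,"dy":0,"dz":20,"wx":0,"wy":0,"wz":0},{"jaw":60,"dx":0,"dy":0,"dz":0,"wx":0,"wy":0,"wz":0}]'

```text
t: 15.5
tool_pos: [664.7, 73.1, 109.6]
tcp_rot: [-0.003, 0.817, 0.577, -0.004]
ft_force: [0.2, 0.9, 0.6]
grip_width: 59.5
finger_force: 0.0
```

```bash
python3 st.py
```

```text
[664.72779986  73.07729844 109.58281507] 199.11710087626003 71.36430819233334 x az 70.49257095964163 [0.23899264 0.88026839 0.60543889] 0.0 15.5
```

jog_arm --rows '[{"jaw":60,"dx":1.5,"dy":3.4,"dz":13,"wx":0,"wy":0,"wz":0},{"jaw":60,"dx":0,"dy":0,"dz":0,"wx":0,"wy":0,"wz":0},{"jaw":30,"dx":0,"dy":0,"dz":0,"wx":0,"wy":0,"wz":0},{"jaw":30,"dx":0,"dy":0,"dz":0,"wx":0,"wy":0,"wz":0},{"jaw":30,"dx":0,"dy":0,"dz":0,"wx":0,"wy":0,"wz":0},{"jaw":30,"dx":0,"dy":0,"dz":0,"wx":0,"wy":0,"wz":0}]' --force 50

```text
t: 16.1
tool_pos: [669.2, 75.6, 102.7]
tcp_rot: [-0.003, 0.817, 0.577, -0.002]
ft_force: [-10.2, 8.8, 2.9]
grip_width: 35.4
finger_force: 50.3
```

jog_arm --rows '[{"jaw":30,"dx":-5,"dy":0,"dz":-9.1,"wx":0,"wy":0,"wz":0},{"jaw":30,"dx":-5.6,"dy":0,"dz":-8.8,"wx":0,"wy":0,"wz":0},{"jaw":30,"dx":-6.2,"dy":0,"dz":-8.4,"wx":0,"wy":0,"wz":0},{"jaw":30,"dx":-6.8,"dy":0,"dz":-8,"wx":0,"wy":0,"wz":0},{"jaw":30,"dx":-7.4,"dy":0,"dz":-7.5,"wx":0,"wy":0,"wz":0},{"jaw":30,"dx":-7.8,"dy":0,"dz":-6.9,"wx":0,"wy":0,"wz":0}]'

```text
t: 16.7
tool_pos: [655.4, 37.7, 150.0]
tcp_rot: [-0.003, 0.817, 0.577, -0.003]
ft_force: [-7.7, 3.3, -9.6]
grip_width: 35.0
finger_force: 50.7
```

jog_arm --rows '[{"jaw":30,"dx":-8.2,"dy":0,"dz":-6.3,"wx":0,"wy":0,"wz":0},{"jaw":30,"dx":-8.7,"dy":0,"dz":-5.8,"wx":0,"wy":0,"wz":0},{"jaw":30,"dx":-9,"dy":0,"dz":-5.1,"wx":0,"wy":0,"wz":0},{"jaw":30,"dx":-9.4,"dy":0,"dz":-4.6,"wx":0,"wy":0,"wz":0}]'

```text
t: 17.1
tool_pos: [643.3, 4.5, 171.3]
tcp_rot: [-0.003, 0.817, 0.577, -0.003]
ft_force: [-8.4, 4.1, -11.8]
grip_width: 35.1
finger_force: 50.9
```

jog_arm --rows '[{"jaw":30,"dx":-9.7,"dy":0,"dz":-3.8,"wx":0,"wy":0,"wz":0},{"jaw":30,"dx":-10,"dy":0,"dz":-3.2,"wx":0,"wy":0,"wz":0},{"jaw":30,"dx":-10.2,"dy":0,"dz":-2.5,"wx":0,"wy":0,"wz":0},{"jaw":30,"dx":-10.3,"dy":0,"dz":-1.8,"wx":0,"wy":0,"wz":0},{"jaw":30,"dx":-10.3,"dy":0,"dz":-1,"wx":0,"wy":0,"wz":0},{"jaw":30,"dx":-8.5,"dy":0,"dz":-0.4,"wx":0,"wy":0,"wz":0},{"jaw":30,"dx":0,"dy":0,"dz":0,"wx":0,"wy":0,"wz":0}]'

```text
t: 17.8
tool_pos: [623.1, -51.3, 184.1]
tcp_rot: [-0.004, 0.817, 0.577, -0.003]
ft_force: [-10.7, 4.5, -6.2]
grip_width: 35.0
finger_force: 50.6
```

jog_arm --rows '[{"jaw":30,"dx":-1.5,"dy":0,"dz":0,"wx":0,"wy":0,"wz":0},{"jaw":30,"dx":-1,"dy":0,"dz":0,"wx":0,"wy":0,"wz":0},{"jaw":30,"dx":0,"dy":0,"dz":0,"wx":0,"wy":0,"wz":0}]'

```text
t: 18.1
tool_pos: [622.7, -52.5, 184.1]
tcp_rot: [-0.004, 0.817, 0.577, -0.003]
ft_force: [-10.3, 7.4, -5.2]
grip_width: 35.1
finger_force: 50.6
```

jog_arm --rows '[{"jaw":30,"dx":-1.5,"dy":0,"dz":0,"wx":0,"wy":0,"wz":0},{"jaw":30,"dx":-1.5,"dy":0,"dz":0,"wx":0,"wy":0,"wz":0},{"jaw":30,"dx":0,"dy":0,"dz":0,"wx":0,"wy":0,"wz":0}]'

```text
t: 18.4
tool_pos: [621.6, -55.2, 184.1]
tcp_rot: [-0.004, 0.817, 0.577, -0.003]
ft_force: [-10.1, 7.2, -6.0]
grip_width: 35.0
finger_force: 50.5
```

jog_arm --rows '[{"jaw":30,"dx":-1.5,"dy":0,"dz":0,"wx":0,"wy":0,"wz":0},{"jaw":30,"dx":-1,"dy":0,"dz":0,"wx":0,"wy":0,"wz":0},{"jaw":30,"dx":0,"dy":0,"dz":0,"wx":0,"wy":0,"wz":0}]'

```text
t: 18.7
tool_pos: [620.8, -57.5, 184.1]
tcp_rot: [-0.004, 0.817, 0.577, -0.003]
ft_force: [-10.4, 7.5, -6.9]
grip_width: 34.7
finger_force: 50.5
```

jog_arm --rows '[{"jaw":30,"dx":-1,"dy":0,"dz":0,"wx":0,"wy":0,"wz":0},{"jaw":30,"dx":-1,"dy":0,"dz":0,"wx":0,"wy":0,"wz":0},{"jaw":30,"dx":0,"dy":0,"dz":0,"wx":0,"wy":0,"wz":0}]'

```text
t: 19.0
tool_pos: [620.8, -57.7, 184.1]
tcp_rot: [-0.005, 0.817, 0.577, -0.001]
ft_force: [-6.6, 15.8, -7.8]
grip_width: 34.6
finger_force: 50.7
```

The force rose and motion stopped at -6.9 mm, the offset predicted from how the tab was gripped, so the screen is at its upright stop. I'll unload, release and rise.

jog_arm --rows '[{"jaw":30,"dx":1,"dy":0,"dz":0,"wx":0,"wy":0,"wz":0},{"jaw":60,"dx":0,"dy":0,"dz":0,"wx":0,"wy":0,"wz":0},{"jaw":60,"dx":0,"dy":0,"dz":0,"wx":0,"wy":0,"wz":0},{"jaw":60,"dx":0,"dy":0,"dz":0,"wx":0,"wy":0,"wz":0},{"jaw":60,"dx":0,"dy":0,"dz":-30,"wx":0,"wy":0,"wz":0},{"jaw":60,"dx":0,"dy":0,"dz":-45,"wx":0,"wy":0,"wz":0},{"jaw":60,"dx":0,"dy":0,"dz":-45,"wx":0,"wy":0,"wz":0},{"jaw":60,"dx":0,"dy":0,"dz":-20,"wx":0,"wy":0,"wz":0}]'

```text
t: 19.8
tool_pos: [626.8, -61.0, 331.4]
tcp_rot: [0.003, 0.817, 0.577, 0.003]
ft_force: [0.8, -0.2, 0.7]
grip_width: 60.2
finger_force: 0.0
```

jog_arm --rows '[{"jaw":60,"dx":0,"dy":0,"dz":0,"wx":0,"wy":0,"wz":0},{"jaw":60,"dx":0,"dy":0,"dz":0,"wx":0,"wy":0,"wz":0}]'

```text
t: 20.0
tool_pos: [624.8, -60.7, 326.1]
tcp_rot: [0.0, 0.817, 0.577, 0.0]
ft_force: [0.0, 0.6, -0.8]
grip_width: 59.9
finger_force: 0.0
```

```bash
python3 shot.py w8; python3 - <<'E'
from h import *
C=dict(np.load("w8.npz"));B=dict(np.load("w3.npz"))
n=np.array([.334,.943,0]);l=np.array([.943,-.334,0]);H=np.array([623.8,-51.5,35])
# wood rows along 3 columns of the panel's/tab's top edge: light strip position vs model
for nm,c in(("before",B),("after",C)):
    hsv=cv2.cvtColor(c["pixels"],cv2.COLOR_RGB2HSV)
    for lab,b,h in(("tab",0,160),("panel-",-50,118),("panel+",50,118)):
        u=proj(c,H+l*b+n*5+[0,0,h],True);v=proj(c,H+l*b-n*5+[0,0,h],True)
        x=int(round((u[0]+v[0])/2));y0=int((u[1]+v[1])/2);col=hsv[y0-18:y0+25,x]
        V=cv2.GaussianBlur(col[:,2:3].astype(float),(1,3),0).ravel();g=np.diff(V)
        print(nm,lab,"model outer/inner rows",u[1].round(1),v[1].round(1),"edges",y0-18+np.argmax(g),round(g.max()),y0-18+np.argmin(g),round(g.min()),col[::3,2].tolist())
E
```

```text
cam [649.5   8.1 451.9] axis [-0.09 -0.27 -0.96] f 309.70691628693146 tcp [624.3 -60.6 324.8] [-0.     0.817  0.577 -0.   ] 20.05 60.2864976880725
before tab model outer/inner rows 192.1 203.3 edges 190 40 180 -2 [120, 112, 110, 112, 217, 236, 237, 236, 254, 255, 255, 254, 254, 254, 255]
before panel- model outer/inner rows 181.0 190.8 edges 179 42 188 -46 [124, 126, 127, 127, 174, 250, 250, 199, 122, 131, 136, 123, 117, 114, 127]
before panel+ model outer/inner rows 180.9 190.7 edges 179 52 189 -45 [123, 124, 124, 121, 126, 254, 253, 241, 116, 116, 116, 113, 117, 113, 118]
after tab model outer/inner rows 180.7 192.0 edges 180 27 169 -7 [134, 116, 114, 115, 176, 245, 237, 243, 255, 255, 255, 255, 255, 255, 255]
after panel- model outer/inner rows 171.3 181.1 edges 170 44 178 -53 [128, 127, 129, 122, 160, 249, 250, 142, 119, 116, 120, 114, 121, 115, 116]
after panel+ model outer/inner rows 171.1 181.0 edges 170 52 179 -44 [121, 125, 124, 122, 161, 253, 253, 198, 127, 128, 124, 115, 120, 121, 119]
```

```bash
python3 -c "
from bench import *
print(job_done())"
```

```text
the job is handed in; nothing more can be done
None
```

The job is handed in at about 20 s of the 64 s allowed: the mug is down over the key with its handle towards the screen, and the screen is back up at its stop. I checked the seating by measurement before folding the screen up and the upright panel afterwards, but did not re-check the mug after that.

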